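# Pack the site caddy and leave the look-alikes

### The job

Pack the black caddy for a call-out: lay the bright stainless wrench flat in the blue bay and the steel punch flat in the red bay, and stand the white ceramic pot upright in the white square well, in any order; then, last of all, put the yellow level in the green bay, standing on its long edge as it stands now. Leave the look-alikes, the black wrench and the brass drift, where they lie.

Things in the scene. Friction and masses are not known exactly. Their poses are not given: they have to be found in the camera images.
- wrench_c (a point): Bright stainless open-end/ring wrench lying flat on the bench, 130 mm long, 9 mm thick, shank 14 mm wide, heads 26 mm wide, 100 g. The point is its centre, half-way up the shank; x runs along the wrench (open jaw at +x), z up. The straight shank reaches 35 mm either side of this point.
- punch_c (a point): Bright steel punch lying flat: square 12 by 12 mm shank with a tapering point, 110 mm long, 90 g. The point is near its balance, half-way up; x runs along it: the shank from -45 to +35 mm, the taper on to +65 mm; z up.
- level_c (a point): Yellow hard-plastic pocket level with green vials, 130 mm long (x), 22 mm thick (y), 40 mm tall (z), standing on its long edge on the bench, 120 g. The point is its centre, half-way up.
- pot_c (a point): White ceramic pot, a plain open cup standing upright, 56 mm tall, about 54 mm across the rim and slightly narrower at the foot, wall 4 mm, 150 g. The point is on its axis, half-way up (28 mm above its foot).
- bay_blue: Blue bay of the black carrying caddy, fixed. An open tray 174 mm long (its x) by 86 mm wide (its y) outside, 18 mm high, walls 4 mm thick, inner floor 4 mm above its underside. Origin at the centre of the underside, which lies 4 mm above the bench. The three coloured bays stand side by side along their long sides in any order, all with the same heading; for the wrench.
- bay_red: Red bay of the black carrying caddy, fixed. An open tray 174 mm long (its x) by 86 mm wide (its y) outside, 18 mm high, walls 4 mm thick, inner floor 4 mm above its underside. Origin at the centre of the underside, which lies 4 mm above the bench. The three coloured bays stand side by side along their long sides in any order, all with the same heading; for the punch.
- bay_green: Green bay of the black carrying caddy, fixed. An open tray 174 mm long (its x) by 86 mm wide (its y) outside, 18 mm high, walls 4 mm thick, inner floor 4 mm above its underside. Origin at the centre of the underside, which lies 4 mm above the bench. The three coloured bays stand side by side along their long sides in any order, all with the same heading; for the level.
- well: White square well of the same caddy, in front of the bays (on the robot's side), fixed: open tray 86 by 86 mm outside, 18 mm high, walls 4 mm, inner floor 4 mm above its underside; origin at the centre of the underside, 4 mm above the bench; for the pot. Low grey screw boxes, 16 mm high above the bench, stand either side of it.
- black_wrench_c (a point): Look-alike: a black wrench of the same shape and size as the bright one, lying flat. The point is its centre; x along it. Not to be moved.
- brass_drift_c (a point): Look-alike: a brass drift shaped like the punch but golden and blunt, lying flat, 110 mm long, 12 mm square shank. The point is half-way up its shank; x along it, -45 to +65 mm. Not to be moved.
Things that resemble listed ones, but are neither listed nor needed, are in the scene too. Leave any purple look-alike of the part that bears punch_c alone.

How it is judged:
By the outcome, as a careful person would: the job done as asked, in the order asked, and still so for the second after the job is handed in, with the robot touching nothing.
It also fails if it takes over 112 s, if anything falls off the work surface, if the arm or the gripper's body presses on something with over 40 N, if the wrist force passes 120 N, or if a joint passes its speed limit or range.

### The arm

A 7-joint arm with a two-finger parallel gripper is mounted at the origin on the work surface. World frame = base frame: x ahead of the robot, y to its left, z up, the work surface at z = 0. Lengths are in m, angles in rad, forces in N, time in s.
With the tool pointing down it reaches from about 0.425 to 0.875 m from the base axis. Payload 4.7 kg.
Tool frame: the origin (TCP) lies midway between the tips of the shut fingers; the grasp point (between the pads) lies arm.grasp_offset behind it (arm.grasp_offset is the distance from the TCP to the grasp point, in m); z points along the fingers, y is the line along which they close (so a half turn about z gives the same grasp; the last joint's range is limited). The gripper opens to 87 mm and grips with 3 to 60 N. Pads are 19 mm wide; open, the fingers measure 117 mm over their backs; the gripper's body (75 mm by 190 mm) begins 51 mm behind the grasp point.
Start: joints at [1.235, 0.321, -0.07, 1.45, 0.023, 1.371, -0.057], TCP at [0.223, -0.611, 0.223] pointing down, gripper open.
Joint ranges: [-2.86, 2.86], [-0.3, 2.09], [-1.38, 1.24], [0.06, 2.45], [-1.56, 4.7], [0.09, 2.05], [-2.69, 2.69]. Speed limits (rad/s): [2.57, 2.57, 3.14, 3.14, 3.14, 3.14, 3.14].

### API

Orientations are given as a rotation vector (axis times angle).
In Python, from cell import arm, viewer gives the robot as it stands.
- The arm moves only by the tool send_rows, never from a script. Its argument "motion" is a list of rows, each an object of numbers: "hand": the gripper command: -1 is fully open, 1 is shut, values between are in proportion; "tx", "ty", "tz": the shift along the tool's x, y, z each as a share of 0.1 m, from -1 to 1; "spin": the turn about the tool's z as a share of 45 degrees, from -1 to 1. In form: [{"hand": .., "tx": .., "ty": .., "tz": .., "spin": ..}, ...]. A call has 1 to 10 rows; each row is the pose to reach, as a shift and turn from the pose commanded when the call began, along the tool's axes at that moment; what a row does not reach only later rows make up. A row lasts 1/8 s, in which the tool goes at most 62.5 mm and 10.7 degrees, less where a joint would pass 70% of its speed; a pose out of reach is approached as far as the arm can. A call with a number of a shift or a turn outside -1 to 1 is refused whole. A call with a gripper value outside its range is refused whole. The fingers move at their own pace and stop on an object; "force" is the grip in N (left out, the last holds). Time passes only in rows, so rows that repeat a pose let the fingers close. It gives the time, the measured TCP pose, the force, the opening and the grip force at its end, in the units of the state.
- arm.observe(): the state, without advancing time (a new reading comes with each control period).
- viewer.capture(name): name is "scene" or "side" or "wrist"; returns the picture (420x560x3 uint8, red, green, blue); there is no depth.
- viewer.camera_params(name): a dict with "mtx" (3x3 intrinsics, pixels), "D" ([k1, k2, p1, p2, k3] as OpenCV has them; the pictures are not rectified), "rvec" (rotation vector, rad) and "tvec" (3), from world to camera coordinates, as OpenCV has them. Camera axes: x right, y down, z forward; pixel columns grow to the right and rows downward; lengths in m; the calibration is good to about 2 mm. A picture is of the moment at which its call begins: read the wrist's pose just before it. camera_params takes no time and is no camera call; for the wrist camera it gives the pose at the moment of the call.
- arm.finish_job(): hands the job in; it is judged then, once.
The state is a dict: "t": time; "joint_positions": joint angles; "joint_vel": joint speeds; "joint_torque": joint torques, N m; "position": TCP position; "ee_rot": TCP orientation; "wrist_force": force on the tool from outside, world axes, zero at the start; "torque": the same for the moment, N m; "finger_gap": finger opening in m; "grasp_force": force on a finger pad.
Only numpy, scipy, OpenCV 4.12 (cv2) and the standard library are available. Lean on these libraries where they do the work, as an engineer would, in place of code of your own. Each camera call takes 0.05 s, during which the arm holds its last target. There are 200 camera calls.

## Working session

There is one attempt and no reset: what is moved stays moved. The work goes in short steps, Python scripts to look and compute and a tool call to move; the robot and the scene stay as the last step left them, time stands still between calls to the robot, and variables do not carry over. Pictures are saved under pics/ and viewed, at most 14 in all, crops included, and the job is handed in when it is done.

Besides the shell and the picture viewer there is one more tool, called after "Emit:" as name(argument=value, ...), one argument or row to a line, values as JSON. send_rows: Moves the arm, as the interface text tells. Shift numbers are shares of 0.1 m and turn numbers shares of 45 degrees, none past 1 either way. Its arguments: {"type":"object","properties":{"motion":{"type":"array","items":{"type":"object","properties":{"hand":{"type":"number"},"tx":{"type":"number"},"ty":{"type":"number"},"tz":{"type":"number"},"spin":{"type":"number"}}}},"force":{"type":"number"}},"required":["motion"]}

```bash
ls; mkdir -p pics
python3 - <<'E'
from cell import arm, viewer
import cv2
s=arm.observe(); print(s, arm.grasp_offset)
for n in("scene","side"):
    im=viewer.capture(n); cv2.imwrite(f"pics/{n}0.png",im[:,:,::-1]); print(n,viewer.camera_params(n))
E
```

```text
pics
{'t': 0.0, 'joint_positions': array([ 1.23511596,  0.32182994, -0.07011016,  1.45165193,  0.02260634,
        1.37075586, -0.05686111]), 'joint_vel': array([-0.00146946, -0.00067364,  0.00076877,  0.00076877, -0.0001483 ,
       -0.00064961, -0.00014696]), 'joint_torque': array([ 3.74984247e-04, -4.91285813e+01, -4.03802712e-01, -3.12533748e+01,
       -6.38090051e-02,  4.37116460e-02,  1.75293439e-04]), 'position': array([ 0.22253486, -0.61015609,  0.22146876]), 'ee_rot': array([-3.09186080e+00, -5.46467886e-01,  6.50596876e-04]), 'wrist_force': array([-0.0262021 ,  0.24046035, -0.2700833 ]), 'torque': array([-0.02143591,  0.05481665,  0.02897618]), 'grasp_force': 0.0, 'finger_gap': 0.08701621015154339} 0.0187
scene {'mtx': array([[430.03005272,   0.        , 279.32090996],
       [  0.        , 430.03005272, 197.58855548],
       [  0.        ,   0.        ,   1.        ]]), 'D': array([0.04665685, 0.        , 0.        , 0.        , 0.        ]), 'rvec': array([ 1.84973009,  1.78187654, -0.62399002]), 'tvec': array([-0.0315477 , -0.33197043,  1.32425804])}
side {'mtx': array([[425.98642694,   0.        , 282.13723019],
       [  0.        , 425.98642694, 213.80281531],
       [  0.        ,   0.        ,   1.        ]]), 'D': array([-0.06750651,  0.        ,  0.        ,  0.        ,  0.        ]), 'rvec': array([ 2.44372955, -0.37909327,  0.11129033]), 'tvec': array([-0.45017788,  0.14183404,  0.82201493])}
```

View pics/scene0.png

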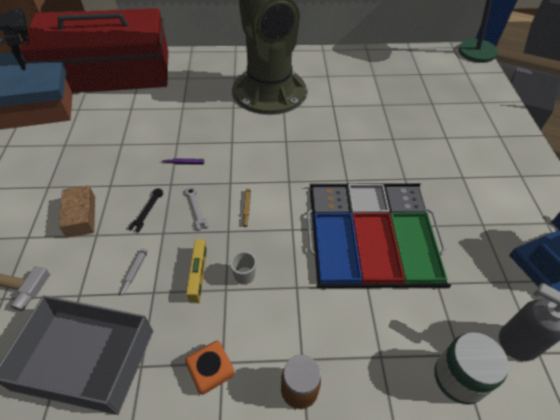

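View pics/side0.png

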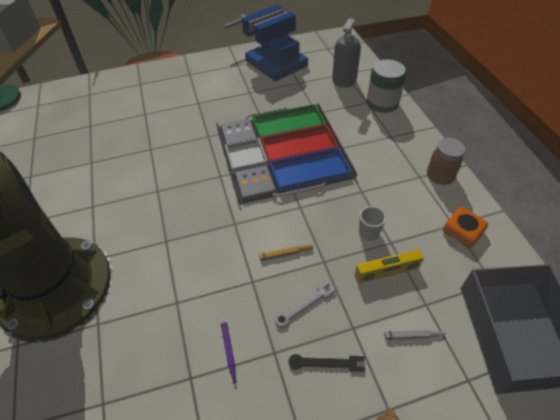

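Scene picture: bright wrench at about (195,208) and black wrench (147,208). Steel punch is at (133,270), with brass drift (247,207) and purple look-alike (183,161). Level is at (197,270), pot (245,268), and the caddy runs from (310,185) to (447,285), with blue, red and green bays from left to right and the white well at (368,198). The bright grey ones fit "stainless" and "steel", so I'll confirm them in an enlarged crop.

```bash
cat > h.py <<'E'
import numpy as np, cv2
from cell import arm, viewer
def ray(P,uv):
    uv=np.asarray(uv,float).reshape(-1,1,2)
    n=cv2.undistortPoints(uv,P["mtx"],P["D"]).reshape(-1,2)
    R=cv2.Rodrigues(P["rvec"])[0]; C=-R.T@P["tvec"]
    return C, np.c_[n,np.ones(len(n))]@R
def at(P,uv,z):
    C,d=ray(P,uv); return C+d*((z-C[2])/d[:,2])[:,None]
def proj(P,X): return cv2.projectPoints(np.asarray(X,float).reshape(-1,3),P["rvec"],P["tvec"],P["mtx"],P["D"])[0].reshape(-1,2)
E
python3 - <<'E'
from h import *
a=cv2.imread("pics/scene0.png"); 
c=np.hstack([a[180:310,110:210],a[180:310,225:265]])
cv2.imwrite("pics/c1.png",cv2.resize(a[180:305,105:270],None,fx=4.8,fy=4.8,interpolation=cv2.INTER_CUBIC))
cv2.imwrite("pics/c2.png",cv2.resize(a[175:295,300:455],None,fx=5,fy=5,interpolation=cv2.INTER_CUBIC))
P=viewer.camera_params("scene");S=viewer.camera_params("side")
for n,uv,us,z in [("wrench",(195,208),(306,305),.005),("punch",(133,270),(413,335),.006),("level",(197,270),(390,265),.03),("pot",(245,266),(371,223),.04),("black",(147,208),(327,362),.005),("brass",(247,207),(287,252),.006)]:
    print(n,at(P,uv,z).round(3),at(S,us,z).round(3))
E
```

```text
wrench [[ 0.459 -0.188  0.005]] [[ 0.459 -0.189  0.005]]
punch [[ 0.622 -0.304  0.006]] [[ 0.619 -0.304  0.006]]
level [[ 0.642 -0.165  0.03 ]] [[ 0.634 -0.172  0.03 ]]
pot [[ 0.642 -0.066  0.04 ]] [[ 0.637 -0.075  0.04 ]]
black [[ 0.456 -0.301  0.005]] [[ 0.458 -0.301  0.005]]
brass [[ 0.461 -0.065  0.006]] [[ 0.461 -0.068  0.006]]
```

View pics/c1.png

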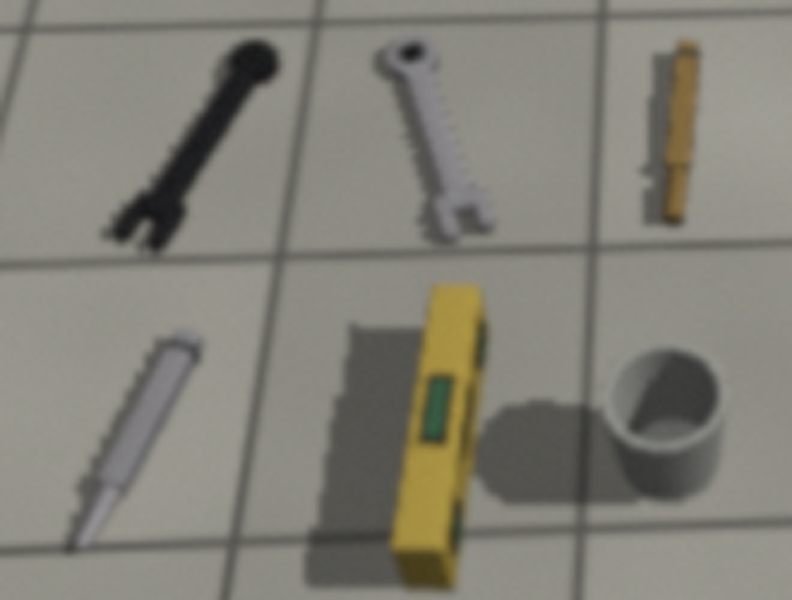

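View pics/c2.png

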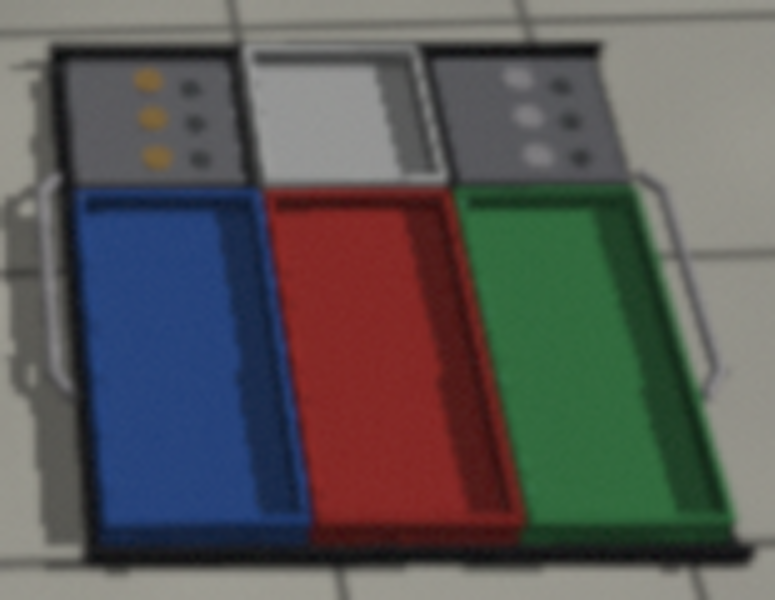

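Crop 1 confirms it: the bright wrench has its ring at (410,55) and jaw at (470,225). The grey steel punch has its butt at (190,335) and taper tip at (72,548). The black wrench and golden drift are clearly different. Crop 2 gives the caddy order along +y (image right): blue, red, green. The well is above the red bay, on the robot's side.

Run:
```python
from h import *
P=viewer.camera_params("scene")
A=lambda pts,z:at(P,np.array(pts)/4.8+[105,180],z)
B=lambda pts,z:at(P,np.array(pts)/5+[300,175],z)
def line(n,a,b):
    d=b-a; print(n,"a",a.round(3),"b",b.round(3),"mid",((a+b)/2).round(3),"len",np.linalg.norm(d).round(4),"deg",np.degrees(np.arctan2(d[1],d[0])).round(1))
w=A([(403,40),(474,230)],.006); line("wrench",*w)
p=A([(188,335),(72,548)],.009); line("punch",*p); d=p[1]-p[0]; print(p[0]+d/110*45)
l=A([(432,286),(485,288),(448,552),(393,548)],.04); line("level",(l[0]+l[1])/2,(l[2]+l[3])/2); print(np.linalg.norm(l[0]-l[1]))
r=A([(665,398),(605,395),(722,398)],.056); print("pot",r)
c=B([(77,190),(265,190),(453,188),(637,188),(100,527),(312,525),(525,522),(735,518)],.022); print(c.round(3))
for i,n in enumerate(("blue","red","green")):
    print(n,c[[i,i+1,i+4,i+5]].mean(0).round(3)); 
line("hdg",c[:4].mean(0),c[4:].mean(0))
w=B([(243,48),(418,45),(447,184),(260,186)],.022); print(w.round(3),w.mean(0))
R=cv2.Rodrigues(arm.observe()["ee_rot"])[0]; print(R.round(3)); print(viewer.camera_params("wrist"))
```

```text
wrench a [ 0.398 -0.208  0.006] b [ 0.519 -0.163  0.006] mid [ 0.458 -0.185  0.006] len 0.1285 deg 20.2
punch a [ 0.575 -0.288  0.009] b [ 0.679 -0.319  0.009] mid [ 0.627 -0.303  0.009] len 0.1087 deg -16.8
[ 0.61737747 -0.30053585  0.009     ]
level a [ 0.574 -0.162  0.04 ] b [ 0.702 -0.168  0.04 ] mid [ 0.638 -0.165  0.04 ] len 0.1278 deg -2.5
0.023702849459422463
pot [[ 0.6438789  -0.06837396  0.056     ]
 [ 0.64151443 -0.09362923  0.056     ]
 [ 0.64473442 -0.04439047  0.056     ]]
[[0.496 0.094 0.022]
 [0.499 0.181 0.022]
 [0.501 0.269 0.022]
 [0.504 0.354 0.022]
 [0.67  0.087 0.022]
 [0.672 0.174 0.022]
 [0.674 0.262 0.022]
 [0.674 0.349 0.022]]
blue [0.585 0.134 0.022]
red [0.586 0.222 0.022]
green [0.588 0.308 0.022]
hdg a [0.5   0.224 0.022] b [0.673 0.218 0.022] mid [0.586 0.221 0.022] len 0.1726 deg -2.1
[[0.412 0.184 0.022]
 [0.413 0.27  0.022]
 [0.498 0.266 0.022]
 [0.497 0.179 0.022]] [0.4550658  0.22478033 0.022     ]
[[ 0.939  0.343 -0.001]
 [ 0.343 -0.939  0.002]
 [-0.    -0.002 -1.   ]]
{'mtx': array([[336.34440236,   0.        , 275.27067254],
       [  0.        , 336.34440236, 215.0077802 ],
       [  0.        ,   0.        ,   1.        ]]), 'D': array([-0.08559502,  0.        ,  0.        ,  0.        ,  0.        ]), 'rvec': array([-2.37679382,  1.66404311,  0.24017298]), 'tvec': array([-0.64941005, -0.03241962,  0.39167263])}
```

Measurements fit the given sizes (wrench 128.5 mm, punch 109, level 128, bays about 87 apart, heading about −2°), and both cameras agree. Going above the wrench; the tool heading of 20° already matches it.

Emit:
send_rows(
  motion=[
    {"tx":0.92,"ty":-0.8,"tz":0.15,"hand":-0.2},
    {"tx":0.92,"ty":-0.8,"tz":0.15,"hand":-0.2},
    {"tx":0.92,"ty":-0.8,"tz":0.15,"hand":-0.2},
  ],
  force=25,
)

```text
$.motion[0]: bad value
```

Emit:
send_rows(
  motion=[
    {"tx":0.92,"ty":-0.8,"tz":0.15,"hand":-0.2},
    {"tx":0.92,"ty":-0.8,"tz":0.15,"hand":-0.2},
    {"tx":0.92,"ty":-0.8,"tz":0.15,"hand":-0.2},
  ],
)

```text
$.motion[0]: bad value
```

Emit:
send_rows(
  motion=[
    {"tx":0.92,"ty":-0.8,"tz":0.15,"hand":-0.2},
    {"tx":0.92,"ty":-0.8,"tz":0.15,"hand":-0.2},
    {"tx":0.92,"ty":-0.8,"tz":0.15,"hand":-0.2},
  ],
)

```text
$.motion[0]: bad value
```

Emit:
send_rows(
  motion=[
    {"tx":0.92,"ty":-0.8,"tz":0.15,"hand":-0.2},
    {"tx":0.92,"ty":-0.8,"tz":0.15,"hand":-0.2},
    {"tx":0.92,"ty":-0.8,"tz":0.15,"hand":-0.2},
    {"tx":0.92,"ty":-0.8,"tz":0.15,"hand":-0.2},
  ],
)

```text
$.motion[0]: bad value
```

Emit:
send_rows(
  motion=[
    {"hand":-0.2,"tx":0.92,"ty":-0.8,"tz":0.15,"spin":0},
    {"hand":-0.2,"tx":0.92,"ty":-0.8,"tz":0.15,"spin":0},
    {"hand":-0.2,"tx":0.92,"ty":-0.8,"tz":0.15,"spin":0},
  ],
  force=25,
)

```text
t: 0.48
position: [0.2857, -0.4987, 0.2066]
ee_rot: [-3.088, -0.56, -0.002]
wrist_force: [0.1, -0.7, -0.2]
finger_gap: 0.0643
grasp_force: 0.0
```

Emit:
send_rows(
  motion=[
    {"hand":-0.2,"tx":0.92,"ty":-0.8,"tz":0.15,"spin":0},
    {"hand":-0.2,"tx":0.92,"ty":-0.8,"tz":0.15,"spin":0},
    {"hand":-0.2,"tx":0.92,"ty":-0.8,"tz":0.15,"spin":0},
  ],
)

```text
t: 0.85
position: [0.3434, -0.3932, 0.1921]
ee_rot: [-3.09, -0.559, -0.001]
wrist_force: [-0.3, -0.0, -0.0]
finger_gap: 0.0521
grasp_force: 0.0
```

Emit:
send_rows(
  motion=[
    {"hand":-0.2,"tx":0.92,"ty":-0.8,"tz":0.15,"spin":0},
    {"hand":-0.2,"tx":0.92,"ty":-0.8,"tz":0.15,"spin":0},
    {"hand":-0.2,"tx":0.92,"ty":-0.8,"tz":0.15,"spin":0},
  ],
)

```text
t: 1.23
position: [0.4017, -0.2873, 0.1773]
ee_rot: [-3.091, -0.557, -0.0]
wrist_force: [0.3, -1.9, 0.2]
finger_gap: 0.0523
grasp_force: 0.0
```

Emit:
send_rows(
  motion=[
    {"hand":-0.2,"tx":0.92,"ty":-0.8,"tz":0.15,"spin":0},
    {"hand":-0.2,"tx":0.92,"ty":-0.8,"tz":0.15,"spin":0},
    {"hand":-0.2,"tx":0.92,"ty":-0.8,"tz":0.15,"spin":0},
    {"hand":-0.2,"tx":0.92,"ty":-0.8,"tz":0.15,"spin":0},
  ],
)

```text
t: 1.72
position: [0.4583, -0.1864, 0.1626]
ee_rot: [3.093, 0.543, -0.001]
wrist_force: [0.1, -0.7, 0.1]
finger_gap: 0.0523
grasp_force: 0.0
```

```bash
cat >> h.py <<'E'
def go(X,hd,s=None):
    "tool shifts (shares of 0.1 m) and spin (share of 45 deg) to reach world X with tool x at heading hd deg (mod 180)"
    s=s or arm.observe(); R=cv2.Rodrigues(s["ee_rot"])[0]
    h=np.degrees(np.arctan2(R[1,0],R[0,0])); dh=(h-hd+90)%180-90
    print("at",s["position"].round(4),"hd",h.round(1),"t",round(s["t"],2),"shift",(R.T@(np.array(X)-s["position"])/.1).round(3),"spin",round(dh/45,3))
E
python3 - <<'E'
from h import *
s=arm.observe();P=viewer.camera_params("wrist");im=viewer.capture("wrist")
X=[(.398,-.208,.006),(.519,-.163,.006),(.458,-.185,.006)]
p=proj(P,X);print(p)
o=im[:,:,::-1].copy()
for q in p: cv2.drawMarker(o,tuple(int(v) for v in q),(0,0,255),0,8)
cv2.imwrite("pics/w1.png",o)
import pickle;pickle.dump(P,open("w1.pkl","wb"))
go((.458,-.185,.004),20.2,s)
E
```

```text
[[274.67868967 260.69307387]
 [273.29334531 131.79306576]
 [273.36194731 199.93377215]]
at [ 0.4583 -0.1864  0.1626] hd 19.9 t 1.73 shift [ 0.004 -0.015  1.586] spin -0.006
```

View pics/w1.png

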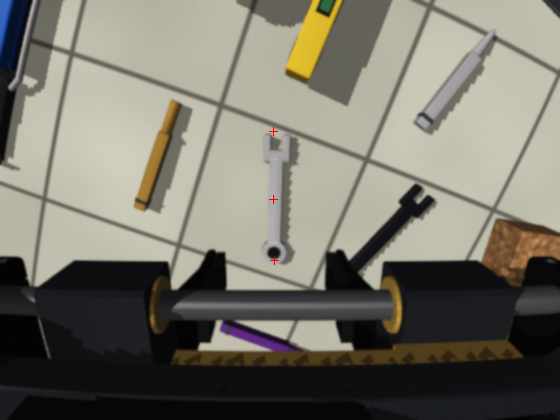

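Wrist view: the wrench axis runs (274,252) to (277,140), within 2–3 px of prediction. Descending to grasp.

Emit:
send_rows(
  motion=[
    {"hand":-0.2,"tx":0,"ty":0,"tz":0.5,"spin":0.03},
    {"hand":-0.2,"tx":0,"ty":0,"tz":1.0,"spin":0.03},
    {"hand":-0.2,"tx":0,"ty":0,"tz":1.0,"spin":0.03},
  ],
  force=25,
)

```text
t: 2.15
position: [0.4548, -0.1849, 0.0594]
ee_rot: [-3.096, -0.504, 0.011]
wrist_force: [0.7, -0.2, 0.6]
finger_gap: 0.0525
grasp_force: 0.0
```

Emit:
send_rows(
  motion=[
    {"hand":-0.2,"tx":0,"ty":0,"tz":0.3,"spin":0},
    {"hand":-0.2,"tx":0,"ty":0,"tz":0.5,"spin":0},
    {"hand":-0.2,"tx":0,"ty":0,"tz":0.59,"spin":0},
    {"hand":-0.2,"tx":0,"ty":0,"tz":0.59,"spin":0},
    {"hand":1,"tx":0,"ty":0,"tz":0.59,"spin":0},
    {"hand":1,"tx":0,"ty":0,"tz":0.59,"spin":0},
    {"hand":1,"tx":0,"ty":0,"tz":0.59,"spin":0},
    {"hand":1,"tx":0,"ty":0,"tz":0.59,"spin":0},
    {"hand":1,"tx":0,"ty":0,"tz":0.59,"spin":0},
  ],
)

```text
t: 3.28
position: [0.4589, -0.1841, 0.0037]
ee_rot: [3.099, 0.51, 0.0]
wrist_force: [-0.2, -0.4, 0.7]
finger_gap: 0.0133
grasp_force: 25.0
```

Emit:
send_rows(
  motion=[
    {"hand":1,"tx":0,"ty":0,"tz":-0.2,"spin":0},
    {"hand":1,"tx":0,"ty":0,"tz":-0.6,"spin":0},
    {"hand":1,"tx":0,"ty":0,"tz":-1.0,"spin":0},
    {"hand":1,"tx":0,"ty":0,"tz":-1.0,"spin":0},
  ],
)

```text
t: 3.78
position: [0.4612, -0.1848, 0.1067]
ee_rot: [3.096, 0.509, 0.008]
wrist_force: [0.7, 0.5, -0.3]
finger_gap: 0.0135
grasp_force: 25.0
```

```bash
python3 -c "
from h import *
go((.585,.134,.10),-2)"
```

```text
at [ 0.4612 -0.1848  0.1067] hd 18.7 t 3.77 shift [ 2.194 -2.624  0.064] spin 0.46
```

Emit:
send_rows(
  motion=[
    {"hand":1,"tx":0.35,"ty":-0.4,"tz":0,"spin":0},
    {"hand":1,"tx":0.73,"ty":-0.87,"tz":0,"spin":0},
    {"hand":1,"tx":0.73,"ty":-0.87,"tz":0,"spin":0},
  ],
)

```text
t: 4.15
position: [0.5006, -0.072, 0.1026]
ee_rot: [-3.094, -0.524, 0.0]
wrist_force: [-0.2, -0.2, 0.0]
finger_gap: 0.0137
grasp_force: 25.0
```

Emit:
send_rows(
  motion=[
    {"hand":1,"tx":0.4,"ty":-0.5,"tz":0,"spin":0},
    {"hand":1,"tx":0.73,"ty":-0.87,"tz":0,"spin":0},
    {"hand":1,"tx":0.73,"ty":-0.87,"tz":0,"spin":0},
  ],
)

```text
t: 4.53
position: [0.5413, 0.0325, 0.1026]
ee_rot: [-3.095, -0.521, 0.001]
wrist_force: [-0.2, -0.7, -1.2]
finger_gap: 0.0133
grasp_force: 25.0
```

Emit:
send_rows(
  motion=[
    {"hand":1,"tx":0.4,"ty":-0.5,"tz":0,"spin":0.2},
    {"hand":1,"tx":0.73,"ty":-0.87,"tz":0,"spin":0.46},
    {"hand":1,"tx":0.73,"ty":-0.87,"tz":0,"spin":0.46},
    {"hand":1,"tx":0.73,"ty":-0.87,"tz":0,"spin":0.46},
    {"hand":1,"tx":0.73,"ty":-0.87,"tz":0,"spin":0.46},
  ],
)

```text
t: 5.15
position: [0.5823, 0.1307, 0.1028]
ee_rot: [3.139, -0.058, -0.002]
wrist_force: [0.5, 0.1, -0.8]
finger_gap: 0.0138
grasp_force: 25.0
```

Run:
```python
from h import *
go((.585,.134,.014),-2)
P=viewer.camera_params("wrist");im=viewer.capture("wrist")
cv2.imwrite("pics/w2.png",im[:,:,::-1])
import pickle;pickle.dump(P,open("w2.pkl","wb"))
c=np.array([[.496,.094,.022],[.499,.181,.022],[.501,.269,.022],[.67,.087,.022],[.672,.174,.022]]); print(proj(P,c).round(0))
```

```text
at [0.5823 0.1307 0.1028] hd -2.1 t 5.15 shift [ 0.027 -0.035  0.888] spin -0.003
[[323. 320.]
 [219. 321.]
 [117. 320.]
 [333. 101.]
 [208. 103.]]
```

View pics/w2.png

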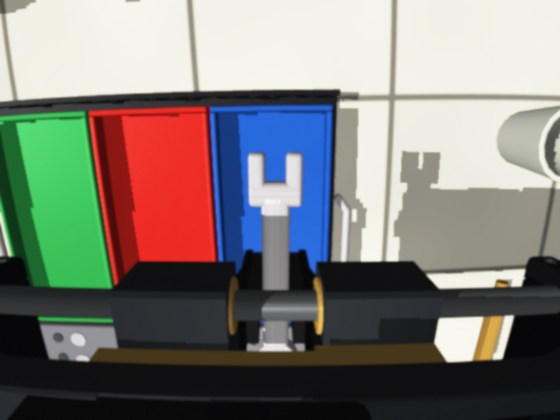

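The wrench is held centred over the blue bay (far edge at (212–333,105), as predicted). Lowering and releasing.

Emit:
send_rows(
  motion=[
    {"hand":1,"tx":0.03,"ty":-0.03,"tz":0.4,"spin":0},
    {"hand":1,"tx":0.03,"ty":-0.03,"tz":0.7,"spin":0},
    {"hand":1,"tx":0.03,"ty":-0.03,"tz":0.85,"spin":0},
    {"hand":1,"tx":0.03,"ty":-0.03,"tz":0.9,"spin":0},
    {"hand":1,"tx":0.03,"ty":-0.03,"tz":0.9,"spin":0},
    {"hand":1,"tx":0.03,"ty":-0.03,"tz":0.9,"spin":0},
  ],
)

```text
t: 5.95
position: [0.5866, 0.1366, 0.0148]
ee_rot: [-3.141, 0.055, -0.003]
wrist_force: [0.0, -0.2, 0.4]
finger_gap: 0.0132
grasp_force: 25.0
```

Emit:
send_rows(
  motion=[
    {"hand":0.3,"tx":0,"ty":0,"tz":0,"spin":0},
    {"hand":0.3,"tx":0,"ty":0,"tz":0,"spin":0},
    {"hand":0.3,"tx":0,"ty":0,"tz":0,"spin":0},
    {"hand":0.3,"tx":0,"ty":0,"tz":-0.4,"spin":0},
    {"hand":0.3,"tx":0,"ty":0,"tz":-1,"spin":0},
    {"hand":0.3,"tx":0,"ty":0,"tz":-1,"spin":0},
  ],
)

```text
t: 6.7
position: [0.5894, 0.1378, 0.1191]
ee_rot: [-3.139, 0.055, -0.016]
wrist_force: [-0.2, 0.8, -0.8]
finger_gap: 0.0305
grasp_force: 0.0
```

Run:
```python
from h import *
go((.617,-.3005,.11),-16.8)
```

```text
at [0.5894 0.1378 0.1191] hd -2.0 t 6.7 shift [0.428 4.371 0.087] spin 0.329
```

Emit:
send_rows(
  motion=[
    {"hand":0.0,"tx":0.08,"ty":0.87,"tz":0,"spin":0},
    {"hand":0.0,"tx":0.08,"ty":0.87,"tz":0,"spin":0},
  ],
)

```text
t: 6.95
position: [0.5904, 0.0445, 0.1126]
ee_rot: [3.138, -0.061, -0.002]
wrist_force: [-0.2, -0.4, 0.1]
finger_gap: 0.0405
grasp_force: 0.0
```

Emit:
send_rows(
  motion=[
    {"hand":0.0,"tx":0.08,"ty":0.87,"tz":0,"spin":0},
    {"hand":0.0,"tx":0.08,"ty":0.87,"tz":0,"spin":0},
  ],
)

```text
t: 7.2
position: [0.5949, -0.0433, 0.1124]
ee_rot: [3.139, -0.063, -0.002]
wrist_force: [0.7, 0.3, -0.3]
finger_gap: 0.0432
grasp_force: 0.0
```

Emit:
send_rows(
  motion=[
    {"hand":0.0,"tx":0.08,"ty":0.87,"tz":0,"spin":0},
    {"hand":0.0,"tx":0.08,"ty":0.87,"tz":0,"spin":0},
  ],
)

```text
t: 7.45
position: [0.5995, -0.1306, 0.1124]
ee_rot: [3.139, -0.063, -0.003]
wrist_force: [-0.3, 0.0, 0.1]
finger_gap: 0.0433
grasp_force: 0.0
```

Emit:
send_rows(
  motion=[
    {"hand":0.0,"tx":0.08,"ty":0.87,"tz":0,"spin":0},
    {"hand":0.0,"tx":0.08,"ty":0.87,"tz":0,"spin":0},
  ],
)

```text
t: 7.7
position: [0.6041, -0.2179, 0.1124]
ee_rot: [3.139, -0.064, -0.003]
wrist_force: [-0.4, -0.2, -0.3]
finger_gap: 0.0431
grasp_force: 0.0
```

Emit:
send_rows(
  motion=[
    {"hand":0.0,"tx":0.1,"ty":0.5,"tz":0,"spin":0.2},
    {"hand":0.0,"tx":0.1,"ty":0.88,"tz":0,"spin":0.33},
    {"hand":0.0,"tx":0.1,"ty":0.88,"tz":0,"spin":0.33},
    {"hand":0.0,"tx":0.1,"ty":0.88,"tz":0,"spin":0.33},
    {"hand":0.0,"tx":0.1,"ty":0.88,"tz":0,"spin":0.33},
  ],
)

```text
t: 8.32
position: [0.6129, -0.2985, 0.1133]
ee_rot: [-3.107, 0.456, 0.0]
wrist_force: [-0.3, 0.1, 1.0]
finger_gap: 0.0434
grasp_force: 0.0
```

Run:
```python
from h import *
go((.617,-.3005,.004),-16.8)
P=viewer.camera_params("wrist");im=viewer.capture("wrist")
cv2.imwrite("pics/s3.png",viewer.capture("scene")[:,:,::-1])
o=im[:,:,::-1].copy();p=proj(P,[(.575,-.288,.009),(.679,-.319,.009),(.6174,-.3005,.009)]);print(p)
for q in p: cv2.drawMarker(o,tuple(int(v) for v in q),(0,0,255),0,8)
b=cv2.resize(cv2.imread("pics/s3.png")[175:295,300:455],(380,300))
o[:300,:0]=0
cv2.imwrite("pics/w3.png",np.hstack([o[:420,150:500],np.vstack([b,np.zeros((120,380,3),np.uint8)])]))
import pickle;pickle.dump(P,open("w3.pkl","wb"))
```

```text
at [ 0.6129 -0.2985  0.1133] hd -16.7 t 8.32 shift [0.046 0.009 1.093] spin 0.003
[[276.82868398 259.20004826]
 [276.66301467 129.20146641]
 [276.60837123 209.55861515]]
```

View pics/w3.png

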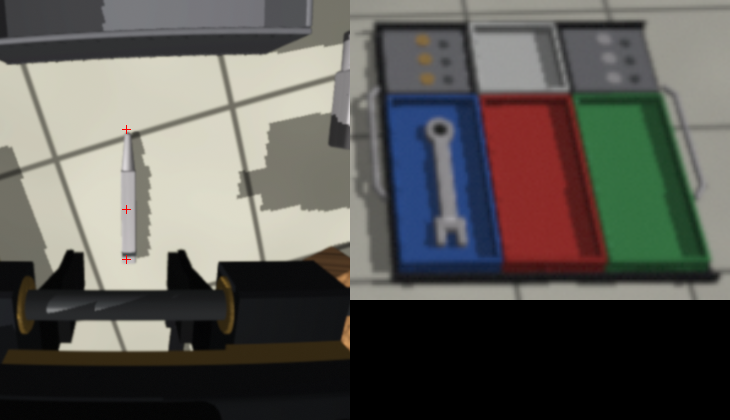

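Left: the punch axis runs (132,260) to (127,130), about 2 px right of the prediction and leaning about 1.5°. Right: the wrench lies in the blue bay. Descending on the punch.

Emit:
send_rows(
  motion=[
    {"hand":0.0,"tx":0.04,"ty":0.03,"tz":0.4,"spin":-0.03},
    {"hand":0.0,"tx":0.04,"ty":0.03,"tz":0.8,"spin":-0.03},
    {"hand":0.0,"tx":0.04,"ty":0.03,"tz":1.0,"spin":-0.03},
    {"hand":0.0,"tx":0.04,"ty":0.03,"tz":1.0,"spin":-0.03},
  ],
)

```text
t: 8.93
position: [0.6144, -0.3039, 0.0121]
ee_rot: [-3.112, 0.423, 0.004]
wrist_force: [-0.4, 0.3, 0.2]
finger_gap: 0.0433
grasp_force: 0.0
```

Emit:
send_rows(
  motion=[
    {"hand":0.0,"tx":0,"ty":0,"tz":0.08,"spin":0},
    {"hand":0.0,"tx":0,"ty":0,"tz":0.08,"spin":0},
    {"hand":1,"tx":0,"ty":0,"tz":0.08,"spin":0},
    {"hand":1,"tx":0,"ty":0,"tz":0.08,"spin":0},
    {"hand":1,"tx":0,"ty":0,"tz":0.08,"spin":0},
    {"hand":1,"tx":0,"ty":0,"tz":0.08,"spin":0},
  ],
)

```text
t: 9.68
position: [0.6156, -0.3045, 0.0058]
ee_rot: [-3.112, 0.424, -0.001]
wrist_force: [0.2, 0.2, 1.3]
finger_gap: 0.0114
grasp_force: 25.1
```

Emit:
send_rows(
  motion=[
    {"hand":1,"tx":0,"ty":0,"tz":-0.2,"spin":0},
    {"hand":1,"tx":0,"ty":0,"tz":-0.6,"spin":0},
    {"hand":1,"tx":0,"ty":0,"tz":-1.0,"spin":0},
    {"hand":1,"tx":0,"ty":0,"tz":-1.0,"spin":0},
    {"hand":1,"tx":0,"ty":0,"tz":-1.0,"spin":0},
  ],
)

```text
t: 10.3
position: [0.615, -0.3049, 0.1058]
ee_rot: [3.112, -0.424, -0.0]
wrist_force: [-0.1, -0.5, -1.3]
finger_gap: 0.0117
grasp_force: 25.0
```

Run:
```python
from h import *
go((.586,.221,.105),-2)
```

```text
at [ 0.615  -0.3049  0.1058] hd -15.5 t 10.3 shift [-1.686 -4.99   0.006] spin -0.3
```

Emit:
send_rows(
  motion=[
    {"hand":1,"tx":-0.15,"ty":-0.45,"tz":0,"spin":0},
    {"hand":1,"tx":-0.35,"ty":-0.99,"tz":0,"spin":0},
    {"hand":1,"tx":-0.35,"ty":-0.99,"tz":0,"spin":0},
  ],
)

```text
t: 10.68
position: [0.6076, -0.1919, 0.1042]
ee_rot: [-3.111, 0.408, 0.005]
wrist_force: [0.1, -0.4, -1.2]
finger_gap: 0.0117
grasp_force: 25.0
```

Emit:
send_rows(
  motion=[
    {"hand":1,"tx":-0.17,"ty":-0.5,"tz":0,"spin":0},
    {"hand":1,"tx":-0.35,"ty":-0.99,"tz":0,"spin":0},
  ],
)

```text
t: 10.92
position: [0.5997, -0.0951, 0.104]
ee_rot: [3.112, -0.427, -0.004]
wrist_force: [0.4, 0.5, -1.1]
finger_gap: 0.0118
grasp_force: 25.0
```

Emit:
send_rows(
  motion=[
    {"hand":1,"tx":-0.17,"ty":-0.5,"tz":0,"spin":0},
    {"hand":1,"tx":-0.35,"ty":-0.99,"tz":0,"spin":0},
  ],
)

```text
t: 11.18
position: [0.5925, 0.0103, 0.1042]
ee_rot: [3.112, -0.425, -0.004]
wrist_force: [0.6, -0.2, -1.0]
finger_gap: 0.0116
grasp_force: 25.0
```

Emit:
send_rows(
  motion=[
    {"hand":1,"tx":-0.17,"ty":-0.5,"tz":0,"spin":0},
    {"hand":1,"tx":-0.35,"ty":-0.99,"tz":0,"spin":0},
  ],
)

```text
t: 11.42
position: [0.5854, 0.1149, 0.1042]
ee_rot: [3.112, -0.425, -0.003]
wrist_force: [1.4, -0.3, -1.1]
finger_gap: 0.0117
grasp_force: 25.0
```

Emit:
send_rows(
  motion=[
    {"hand":1,"tx":-0.17,"ty":-0.5,"tz":0,"spin":-0.15},
    {"hand":1,"tx":-0.35,"ty":-0.99,"tz":0,"spin":-0.3},
    {"hand":1,"tx":-0.35,"ty":-0.99,"tz":0,"spin":-0.3},
    {"hand":1,"tx":-0.35,"ty":-0.99,"tz":0,"spin":-0.3},
    {"hand":1,"tx":-0.35,"ty":-0.99,"tz":0,"spin":-0.3},
  ],
)

```text
t: 12.05
position: [0.5795, 0.2163, 0.1048]
ee_rot: [3.139, -0.06, -0.001]
wrist_force: [-0.6, 0.2, -1.1]
finger_gap: 0.0112
grasp_force: 25.0
```

Run:
```python
from h import *
go((.578,.2215,.014),-2)
```

```text
at [0.5795 0.2163 0.1048] hd -2.2 t 12.05 shift [-0.016 -0.053  0.908] spin -0.005
```

Emit:
send_rows(
  motion=[
    {"hand":1,"tx":0,"ty":-0.05,"tz":0.4,"spin":0},
    {"hand":1,"tx":0,"ty":-0.05,"tz":0.7,"spin":0},
    {"hand":1,"tx":0,"ty":-0.05,"tz":0.85,"spin":0},
    {"hand":1,"tx":0,"ty":-0.05,"tz":0.9,"spin":0},
    {"hand":1,"tx":0,"ty":-0.05,"tz":0.9,"spin":0},
    {"hand":1,"tx":0,"ty":-0.05,"tz":0.9,"spin":0},
  ],
)

```text
t: 12.8
position: [0.5802, 0.2242, 0.0168]
ee_rot: [-3.14, 0.055, -0.003]
wrist_force: [0.2, 0.9, -1.2]
finger_gap: 0.0116
grasp_force: 25.0
```

Emit:
send_rows(
  motion=[
    {"hand":0.3,"tx":0,"ty":0,"tz":0,"spin":0},
    {"hand":0.3,"tx":0,"ty":0,"tz":0,"spin":0},
    {"hand":0.3,"tx":0,"ty":0,"tz":0,"spin":0},
    {"hand":0.3,"tx":0,"ty":0,"tz":-0.4,"spin":0},
    {"hand":0.3,"tx":0,"ty":0,"tz":-1,"spin":0},
    {"hand":0.3,"tx":0,"ty":0,"tz":-1,"spin":0},
    {"hand":-1,"tx":0,"ty":0,"tz":-1,"spin":0},
  ],
)

```text
t: 13.68
position: [0.5791, 0.2237, 0.1154]
ee_rot: [3.141, -0.055, 0.0]
wrist_force: [-0.2, -0.7, -0.8]
finger_gap: 0.0349
grasp_force: 0.0
```

Run:
```python
from h import *
go((.643,-.069,.14),-2)
```

```text
at [0.5791 0.2237 0.1154] hd -2.0 t 13.68 shift [ 0.741  2.903 -0.244] spin -0.0
```

Emit:
send_rows(
  motion=[
    {"hand":-1,"tx":0.25,"ty":0.97,"tz":-0.08,"spin":0},
    {"hand":-1,"tx":0.25,"ty":0.97,"tz":-0.08,"spin":0},
  ],
)

```text
t: 13.92
position: [0.6003, 0.1225, 0.1214]
ee_rot: [3.139, -0.058, -0.005]
wrist_force: [0.2, 0.1, -0.6]
finger_gap: 0.0525
grasp_force: 0.0
```

Emit:
send_rows(
  motion=[
    {"hand":-1,"tx":0.25,"ty":0.97,"tz":-0.08,"spin":0},
    {"hand":-1,"tx":0.25,"ty":0.97,"tz":-0.08,"spin":0},
  ],
)

```text
t: 14.18
position: [0.6217, 0.0238, 0.1294]
ee_rot: [3.139, -0.061, -0.005]
wrist_force: [0.2, -0.6, -0.1]
finger_gap: 0.0722
grasp_force: 0.0
```

Emit:
send_rows(
  motion=[
    {"hand":-1,"tx":0.25,"ty":0.97,"tz":-0.08,"spin":0},
    {"hand":-1,"tx":0.25,"ty":0.97,"tz":-0.08,"spin":0},
    {"hand":-1,"tx":0.25,"ty":0.97,"tz":-0.08,"spin":0},
    {"hand":-1,"tx":0.25,"ty":0.97,"tz":-0.08,"spin":0},
  ],
)

```text
t: 14.68
position: [0.643, -0.0683, 0.1378]
ee_rot: [-3.14, 0.054, 0.005]
wrist_force: [0.3, 0.5, -0.1]
finger_gap: 0.0869
grasp_force: 0.0
```

Run:
```python
from h import *
go((.643,-.069,.02),-2)
P=viewer.camera_params("wrist");im=viewer.capture("wrist")
cv2.imwrite("pics/s4.png",viewer.capture("scene")[:,:,::-1])
o=im[:,:,::-1].copy();t=np.linspace(0,2*np.pi,40)
p=proj(P,np.c_[.643+.027*np.cos(t),-.069+.027*np.sin(t),0*t+.056])
cv2.polylines(o,[p.astype(np.int32)],True,(0,0,255),1)
b=cv2.resize(cv2.imread("pics/s4.png")[175:295,300:455],(380,300))
cv2.imwrite("pics/w4.png",np.hstack([o[:,100:500],np.vstack([b,np.zeros((120,380,3),np.uint8)])]))
import pickle;pickle.dump(P,open("w4.pkl","wb"))
```

```text
at [ 0.643  -0.0683  0.1378] hd -2.0 t 14.68 shift [0.004 0.008 1.178] spin 0.001
```

View pics/w4.png

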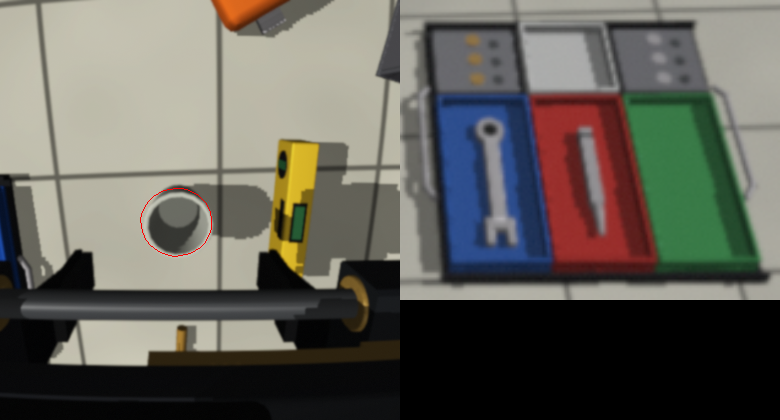

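Wrench and punch both lie in their bays. The pot rim centre is at about (179,222) against (176,221) predicted, about 2 mm off and within the fingers' capture. Descending to grip it at mid-height.

Emit:
send_rows(
  motion=[
    {"hand":-1,"tx":0,"ty":0.02,"tz":0.4,"spin":0},
    {"hand":-1,"tx":0,"ty":0.02,"tz":0.8,"spin":0},
    {"hand":-1,"tx":0,"ty":0.02,"tz":1.0,"spin":0},
    {"hand":-1,"tx":0,"ty":0.02,"tz":1.0,"spin":0},
  ],
  force=20,
)

```text
t: 15.28
position: [0.6428, -0.0704, 0.0381]
ee_rot: [-3.14, 0.052, 0.005]
wrist_force: [-0.5, 0.2, -0.2]
finger_gap: 0.0869
grasp_force: 0.0
```

Emit:
send_rows(
  motion=[
    {"hand":-1,"tx":0,"ty":0,"tz":0.16,"spin":0},
    {"hand":-1,"tx":0,"ty":0,"tz":0.16,"spin":0},
    {"hand":1,"tx":0,"ty":0,"tz":0.16,"spin":0},
    {"hand":1,"tx":0,"ty":0,"tz":0.16,"spin":0},
    {"hand":1,"tx":0,"ty":0,"tz":0.16,"spin":0},
    {"hand":1,"tx":0,"ty":0,"tz":0.16,"spin":0},
    {"hand":1,"tx":0,"ty":0,"tz":0.16,"spin":0},
  ],
)

```text
t: 16.15
position: [0.6441, -0.0712, 0.0238]
ee_rot: [-3.141, 0.055, -0.001]
wrist_force: [-0.9, 0.4, 0.6]
finger_gap: 0.0517
grasp_force: 19.7
```

Emit:
send_rows(
  motion=[
    {"hand":1,"tx":0,"ty":0,"tz":-0.2,"spin":0},
    {"hand":1,"tx":0,"ty":0,"tz":-0.6,"spin":0},
    {"hand":1,"tx":0,"ty":0,"tz":-1.0,"spin":0},
    {"hand":1,"tx":0,"ty":0,"tz":-1.0,"spin":0},
    {"hand":1,"tx":0,"ty":0,"tz":-1.0,"spin":0},
  ],
)

```text
t: 16.77
position: [0.6435, -0.0717, 0.1236]
ee_rot: [3.141, -0.055, -0.001]
wrist_force: [0.0, -0.1, -1.8]
finger_gap: 0.0513
grasp_force: 19.8
```

Run:
```python
from h import *
go((.455,.2248,.12),-2)
```

```text
at [ 0.6435 -0.0717  0.1236] hd -2.0 t 16.77 shift [-1.988 -2.897  0.035] spin -0.0
```

Emit:
send_rows(
  motion=[
    {"hand":1,"tx":-0.3,"ty":-0.45,"tz":0,"spin":0},
    {"hand":1,"tx":-0.66,"ty":-0.96,"tz":0,"spin":0},
    {"hand":1,"tx":-0.66,"ty":-0.96,"tz":0,"spin":0},
  ],
)

```text
t: 17.15
position: [0.5773, 0.0331, 0.1221]
ee_rot: [-3.139, 0.04, 0.007]
wrist_force: [0.6, -0.6, -1.9]
finger_gap: 0.0517
grasp_force: 19.8
```

Emit:
send_rows(
  motion=[
    {"hand":1,"tx":-0.33,"ty":-0.48,"tz":0,"spin":0},
    {"hand":1,"tx":-0.66,"ty":-0.96,"tz":0,"spin":0},
    {"hand":1,"tx":-0.66,"ty":-0.96,"tz":0,"spin":0},
  ],
)

```text
t: 17.52
position: [0.5153, 0.1297, 0.1227]
ee_rot: [-3.141, 0.042, 0.005]
wrist_force: [0.7, -1.2, -2.1]
finger_gap: 0.0516
grasp_force: 19.8
```

Emit:
send_rows(
  motion=[
    {"hand":1,"tx":-0.33,"ty":-0.48,"tz":0,"spin":0},
    {"hand":1,"tx":-0.66,"ty":-0.96,"tz":0,"spin":0},
    {"hand":1,"tx":-0.66,"ty":-0.96,"tz":0,"spin":0},
    {"hand":1,"tx":-0.66,"ty":-0.96,"tz":0,"spin":0},
    {"hand":1,"tx":-0.66,"ty":-0.96,"tz":0,"spin":0},
  ],
)

```text
t: 18.15
position: [0.457, 0.2213, 0.123]
ee_rot: [3.14, -0.06, -0.001]
wrist_force: [0.7, 0.7, -1.5]
finger_gap: 0.0518
grasp_force: 19.8
```

Run:
```python
from h import *
go((.455,.2248,.031),-2)
a=viewer.capture("scene")[:,:,::-1];b=viewer.capture("side")[:,:,::-1]
cv2.imwrite("pics/s5.png",np.hstack([cv2.resize(a[130:290,300:455],(387,400)),cv2.resize(b[60:220,200:360],(400,400))]))
```

```text
at [0.457  0.2213 0.123 ] hd -2.2 t 18.15 shift [-0.021 -0.035  0.92 ] spin -0.004
```

View pics/s5.png

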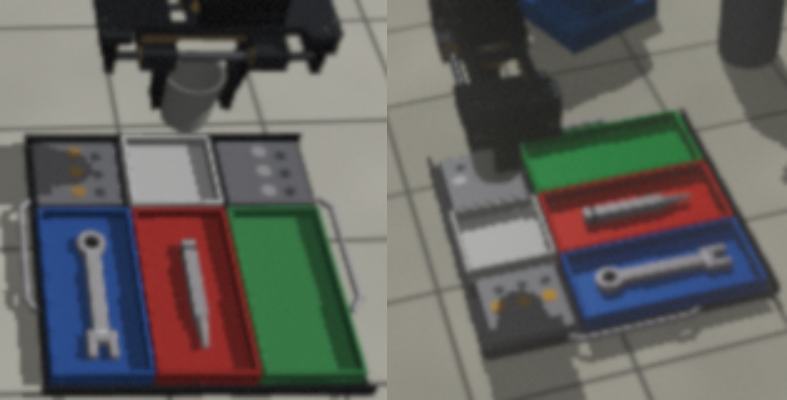

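The pot hangs upright between the fingers above the white well, with the well opening clear. Lowering.

Emit:
send_rows(
  motion=[
    {"hand":1,"tx":-0.02,"ty":-0.03,"tz":0.4,"spin":0},
    {"hand":1,"tx":-0.02,"ty":-0.03,"tz":0.7,"spin":0},
    {"hand":1,"tx":-0.02,"ty":-0.03,"tz":0.85,"spin":0},
    {"hand":1,"tx":-0.02,"ty":-0.03,"tz":0.91,"spin":0},
    {"hand":1,"tx":-0.02,"ty":-0.03,"tz":0.91,"spin":0},
    {"hand":1,"tx":-0.02,"ty":-0.03,"tz":0.91,"spin":0},
  ],
)

```text
t: 19.0
position: [0.4551, 0.2266, 0.0335]
ee_rot: [-3.141, 0.055, -0.003]
wrist_force: [0.5, 0.2, -1.8]
finger_gap: 0.0512
grasp_force: 19.8
```

Emit:
send_rows(
  motion=[
    {"hand":-1,"tx":0,"ty":0,"tz":0,"spin":0},
    {"hand":-1,"tx":0,"ty":0,"tz":0,"spin":0},
    {"hand":-1,"tx":0,"ty":0,"tz":0,"spin":0},
    {"hand":-1,"tx":0,"ty":0,"tz":0,"spin":0},
    {"hand":-1,"tx":0,"ty":0,"tz":-0.4,"spin":0},
    {"hand":-1,"tx":0,"ty":0,"tz":-1,"spin":0},
    {"hand":-1,"tx":0,"ty":0,"tz":-1,"spin":0},
  ],
)

```text
t: 19.88
position: [0.4574, 0.2281, 0.1372]
ee_rot: [-3.138, 0.055, -0.014]
wrist_force: [0.6, -0.4, -1.2]
finger_gap: 0.0871
grasp_force: 0.0
```

Run:
```python
from h import *
go((.638,-.167,.14),-2.5)
```

```text
at [0.4574 0.2281 0.1372] hd -2.0 t 19.88 shift [ 1.943  3.886 -0.021] spin 0.011
```

Emit:
send_rows(
  motion=[
    {"hand":-1,"tx":0.48,"ty":0.97,"tz":0,"spin":0},
    {"hand":-1,"tx":0.48,"ty":0.97,"tz":0,"spin":0},
  ],
)

```text
t: 20.12
position: [0.4992, 0.1254, 0.132]
ee_rot: [3.14, -0.055, -0.0]
wrist_force: [1.0, -0.9, -0.7]
finger_gap: 0.0876
grasp_force: 0.0
```

Emit:
send_rows(
  motion=[
    {"hand":-0.2,"tx":0.48,"ty":0.97,"tz":0,"spin":0},
    {"hand":-0.2,"tx":0.48,"ty":0.97,"tz":0,"spin":0},
  ],
)

```text
t: 20.38
position: [0.5437, 0.026, 0.1316]
ee_rot: [3.14, -0.058, -0.001]
wrist_force: [0.3, 1.3, -0.2]
finger_gap: 0.0742
grasp_force: 0.0
```

Emit:
send_rows(
  motion=[
    {"hand":-0.2,"tx":0.48,"ty":0.97,"tz":0,"spin":0},
    {"hand":-0.2,"tx":0.48,"ty":0.97,"tz":0,"spin":0},
  ],
)

```text
t: 20.62
position: [0.5881, -0.0728, 0.1314]
ee_rot: [3.14, -0.058, -0.002]
wrist_force: [-0.1, -0.2, -0.6]
finger_gap: 0.0567
grasp_force: 0.0
```

Emit:
send_rows(
  motion=[
    {"hand":-0.2,"tx":0.48,"ty":0.97,"tz":0,"spin":0},
    {"hand":-0.2,"tx":0.48,"ty":0.97,"tz":0,"spin":0},
    {"hand":-0.2,"tx":0.48,"ty":0.97,"tz":0,"spin":0},
    {"hand":-0.2,"tx":0.48,"ty":0.97,"tz":0,"spin":0},
  ],
)

```text
t: 21.12
position: [0.6319, -0.167, 0.1313]
ee_rot: [-3.14, 0.054, 0.003]
wrist_force: [0.3, 0.3, -0.7]
finger_gap: 0.0523
grasp_force: 0.0
```

Run:
```python
from h import *
go((.638,-.167,.012),-2.5)
P=viewer.camera_params("wrist");im=viewer.capture("wrist")
a=viewer.capture("scene")[:,:,::-1]
o=im[:,:,::-1].copy();t=np.radians(-2.5)
ax=np.array([np.cos(t),np.sin(t)]);ay=np.array([-ax[1],ax[0]])
c=[np.r_[np.array([.638,-.167])+i*.065*ax+j*.011*ay,.04] for i,j in((-1,-1),(-1,1),(1,1),(1,-1))]
p=proj(P,c);print(p.round(0))
cv2.polylines(o,[p.astype(np.int32)],True,(0,0,255),1)
cv2.imwrite("pics/w6.png",np.hstack([o[:,100:500],np.vstack([cv2.resize(a[175:295,300:455],(380,300)),np.zeros((120,380,3),np.uint8)])]))
```

```text
at [ 0.6319 -0.167   0.1313] hd -2.0 t 21.12 shift [ 0.063 -0.     1.193] spin 0.012
[[288. 287.]
 [261. 287.]
 [261. 127.]
 [291. 127.]]
```

View pics/w6.png

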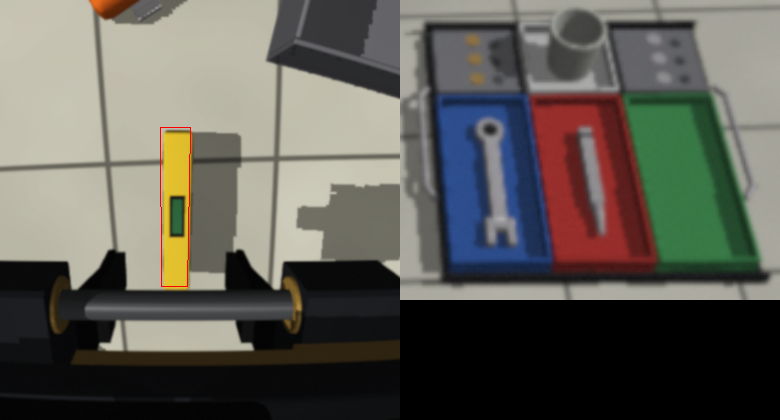

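The pot stands in the well. The level outline (top face (162–190, 131–287)) matches the prediction. Descending and gripping.

Emit:
send_rows(
  motion=[
    {"hand":-0.2,"tx":0.05,"ty":0.01,"tz":0.4,"spin":0},
    {"hand":-0.2,"tx":0.05,"ty":0.01,"tz":0.8,"spin":0},
    {"hand":-0.2,"tx":0.05,"ty":0.01,"tz":1.0,"spin":0},
    {"hand":-0.2,"tx":0.05,"ty":0.01,"tz":1.0,"spin":0},
  ],
  force=25,
)

```text
t: 21.72
position: [0.6364, -0.1682, 0.0313]
ee_rot: [-3.14, 0.053, 0.004]
wrist_force: [0.2, 1.0, 0.8]
finger_gap: 0.0522
grasp_force: 0.0
```

Emit:
send_rows(
  motion=[
    {"hand":-0.2,"tx":0,"ty":0,"tz":0.18,"spin":0},
    {"hand":-0.2,"tx":0,"ty":0,"tz":0.18,"spin":0},
    {"hand":1,"tx":0,"ty":0,"tz":0.18,"spin":0},
    {"hand":1,"tx":0,"ty":0,"tz":0.18,"spin":0},
    {"hand":1,"tx":0,"ty":0,"tz":0.18,"spin":0},
    {"hand":1,"tx":0,"ty":0,"tz":0.18,"spin":0},
    {"hand":1,"tx":0,"ty":0,"tz":0.18,"spin":0},
  ],
)

```text
t: 22.6
position: [0.6377, -0.1693, 0.0148]
ee_rot: [3.141, -0.055, 0.001]
wrist_force: [0.1, 0.9, 0.7]
finger_gap: 0.0216
grasp_force: 25.0
```

Emit:
send_rows(
  motion=[
    {"hand":1,"tx":0,"ty":0,"tz":-0.2,"spin":0},
    {"hand":1,"tx":0,"ty":0,"tz":-0.6,"spin":0},
    {"hand":1,"tx":0,"ty":0,"tz":-1.0,"spin":0},
    {"hand":1,"tx":0,"ty":0,"tz":-1.0,"spin":0},
    {"hand":1,"tx":0,"ty":0,"tz":-1.0,"spin":0},
  ],
)

```text
t: 23.22
position: [0.6372, -0.1695, 0.1147]
ee_rot: [3.141, -0.055, -0.0]
wrist_force: [0.2, -0.2, -1.2]
finger_gap: 0.0218
grasp_force: 25.0
```

Run:
```python
from h import *
go((.588,.308,.112),-2)
```

```text
at [ 0.6372 -0.1695  0.1147] hd -2.0 t 23.23 shift [-0.659 -4.754  0.025] spin -0.0
```

Emit:
send_rows(
  motion=[
    {"hand":1,"tx":-0.06,"ty":-0.45,"tz":0,"spin":0},
    {"hand":1,"tx":-0.13,"ty":-0.95,"tz":0,"spin":0},
    {"hand":1,"tx":-0.13,"ty":-0.95,"tz":0,"spin":0},
  ],
)

```text
t: 23.6
position: [0.6264, -0.0668, 0.1133]
ee_rot: [-3.138, 0.041, 0.005]
wrist_force: [0.1, 0.0, -1.0]
finger_gap: 0.0216
grasp_force: 25.0
```

Emit:
send_rows(
  motion=[
    {"hand":1,"tx":-0.06,"ty":-0.48,"tz":0,"spin":0},
    {"hand":1,"tx":-0.13,"ty":-0.95,"tz":0,"spin":0},
  ],
)

```text
t: 23.85
position: [0.6172, 0.021, 0.113]
ee_rot: [3.141, -0.059, -0.004]
wrist_force: [1.1, 0.8, -1.4]
finger_gap: 0.0219
grasp_force: 25.0
```

Emit:
send_rows(
  motion=[
    {"hand":1,"tx":-0.06,"ty":-0.48,"tz":0,"spin":0},
    {"hand":1,"tx":-0.13,"ty":-0.95,"tz":0,"spin":0},
  ],
)

```text
t: 24.1
position: [0.6076, 0.1171, 0.1131]
ee_rot: [3.14, -0.056, -0.004]
wrist_force: [0.6, -0.4, -1.1]
finger_gap: 0.0222
grasp_force: 25.0
```

Emit:
send_rows(
  motion=[
    {"hand":1,"tx":-0.06,"ty":-0.48,"tz":0,"spin":0},
    {"hand":1,"tx":-0.13,"ty":-0.95,"tz":0,"spin":0},
  ],
)

```text
t: 24.35
position: [0.5982, 0.2124, 0.113]
ee_rot: [3.14, -0.057, -0.003]
wrist_force: [0.9, 0.8, -0.4]
finger_gap: 0.0218
grasp_force: 25.0
```

Emit:
send_rows(
  motion=[
    {"hand":1,"tx":-0.06,"ty":-0.48,"tz":0,"spin":0},
    {"hand":1,"tx":-0.13,"ty":-0.95,"tz":0,"spin":0},
    {"hand":1,"tx":-0.13,"ty":-0.95,"tz":0,"spin":0},
    {"hand":1,"tx":-0.13,"ty":-0.95,"tz":0,"spin":0},
    {"hand":1,"tx":-0.13,"ty":-0.95,"tz":0,"spin":0},
  ],
)

```text
t: 24.98
position: [0.5899, 0.305, 0.1137]
ee_rot: [3.139, -0.06, -0.001]
wrist_force: [-0.0, 0.2, -1.6]
finger_gap: 0.0214
grasp_force: 25.0
```

Run:
```python
from h import *
go((.588,.308,.0235),-2)
im=viewer.capture("wrist");cv2.imwrite("pics/w7.png",im[:,:,::-1])
```

```text
at [0.5899 0.305  0.1137] hd -2.2 t 24.98 shift [-0.02  -0.031  0.902] spin -0.004
```

View pics/w7.png

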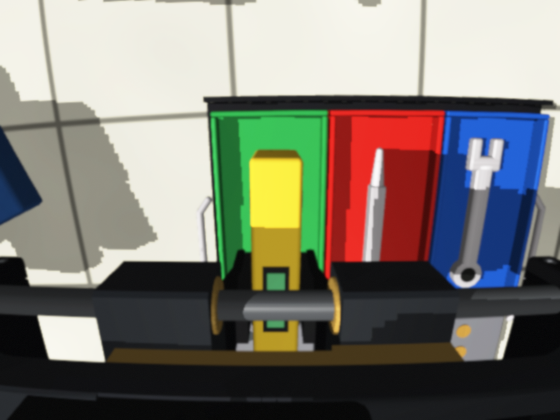

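The level is upright and centred over the green bay (bay 212–328, level 250–301 px). Lowering, releasing gently, retreating.

Emit:
send_rows(
  motion=[
    {"hand":1,"tx":-0.02,"ty":-0.02,"tz":0.4,"spin":0},
    {"hand":1,"tx":-0.02,"ty":-0.02,"tz":0.7,"spin":0},
    {"hand":1,"tx":-0.02,"ty":-0.02,"tz":0.85,"spin":0},
    {"hand":1,"tx":-0.02,"ty":-0.02,"tz":0.91,"spin":0},
    {"hand":1,"tx":-0.02,"ty":-0.02,"tz":0.91,"spin":0},
    {"hand":1,"tx":-0.02,"ty":-0.02,"tz":0.91,"spin":0},
    {"hand":1,"tx":-0.02,"ty":-0.02,"tz":0.91,"spin":0},
  ],
)

```text
t: 25.9
position: [0.5877, 0.31, 0.0244]
ee_rot: [-3.141, 0.055, -0.002]
wrist_force: [-0.7, 0.0, -0.9]
finger_gap: 0.0215
grasp_force: 25.0
```

Emit:
send_rows(
  motion=[
    {"hand":0.1,"tx":0,"ty":0,"tz":0,"spin":0},
    {"hand":0.1,"tx":0,"ty":0,"tz":0,"spin":0},
    {"hand":0.1,"tx":0,"ty":0,"tz":0,"spin":0},
    {"hand":0.1,"tx":0,"ty":0,"tz":0,"spin":0},
    {"hand":0.1,"tx":0,"ty":0,"tz":-0.3,"spin":0},
    {"hand":0.1,"tx":0,"ty":0,"tz":-0.7,"spin":0},
    {"hand":0.1,"tx":0,"ty":0,"tz":-1,"spin":0},
    {"hand":0.1,"tx":0,"ty":0,"tz":-1,"spin":0},
    {"hand":0.1,"tx":0,"ty":0,"tz":-1,"spin":0},
  ],
)

```text
t: 27.02
position: [0.5868, 0.3093, 0.1226]
ee_rot: [3.14, -0.055, -0.002]
wrist_force: [-0.8, 0.6, 0.5]
finger_gap: 0.039
grasp_force: 0.0
```

Emit:
send_rows(
  motion=[
    {"hand":0.1,"tx":0,"ty":0,"tz":-1,"spin":0},
    {"hand":0.1,"tx":0,"ty":0,"tz":-1,"spin":0},
    {"hand":0.1,"tx":0,"ty":0,"tz":-1,"spin":0},
    {"hand":0.1,"tx":0,"ty":0,"tz":-1,"spin":0},
  ],
)

```text
t: 27.52
position: [0.5865, 0.309, 0.2214]
ee_rot: [3.139, -0.055, -0.004]
wrist_force: [-1.1, 0.0, -1.1]
finger_gap: 0.0393
grasp_force: 0.0
```

Run:
```python
from h import *
a=viewer.capture("scene")[:,:,::-1];b=viewer.capture("side")[:,:,::-1]
cv2.imwrite("pics/s8.png",np.hstack([cv2.resize(a[130:310,100:455],(520,264)),cv2.resize(b[80:220,200:360],(280,264))]))
```

```text
(no output)
```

View pics/s8.png

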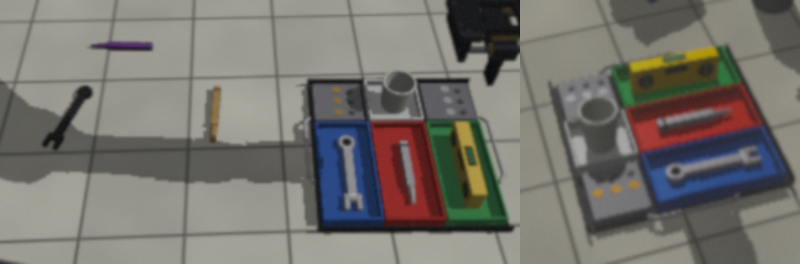

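Final check: the wrench lies in blue and the punch in red, the pot stands upright in the well, and the level is on edge in green. The look-alikes are where they were, and the gripper is clear. Handing in.

```bash
python3 -c "
from cell import arm
print(arm.finish_job())"
```

```text
the job is handed in; nothing more can be done
None
```

The caddy is packed and the job handed in at about 27.5 s: wrench flat in the blue bay, punch flat in the red, pot upright in the well, then the level on its long edge in the green bay last, look-alikes left where they lay; the hand-in gave no verdict.

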